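# Mirror a row of pipe fittings onto the sloped display stand

### The job

Move the four pipe fittings from the cradles of the stock rack onto the sloped display stand, one to a lane, in reverse order, so that customers across the counter read the row the same way as you do: the fitting at the left end of the rack, seen from the robot, goes into the stand's right-end lane, the next one into the lane beside it, and so on. Lay each one crosswise in its lane so that it rolls down and comes to rest against the bottom lip.

Things in the scene. Friction and masses are not known exactly. Their poses are not given: they have to be found in the camera images.
- coupling: Straight coupling, 64 mm long: black body 36 mm in diameter over the middle 28 mm, with a blue-grey ribbed nut 46 mm in diameter and 18 mm long at each end; it rolls on the nuts. About 0.11 kg. Origin at the middle of its axis, own y along the axis. Rolls freely. Starts in a cradle, axis parallel to the rack's y within 0.02 rad, its middle within 4 mm of the cradle's.
- union: Union, 58 mm long: one big blue-grey ribbed nut 52 mm in diameter and 26 mm long in the middle, with a black spigot 36 mm in diameter sticking out at each end; it rolls on the nut. About 0.12 kg. Origin at the middle of its axis, own y along the axis. Rolls freely. Starts in a cradle, axis parallel to the rack's y within 0.02 rad, its middle within 4 mm of the cradle's.
- sleeve: Plain short black sleeve, 44 mm in diameter and 44 mm long. About 0.07 kg. Origin at the middle of its axis, own y along the axis. Rolls freely. Starts in a cradle, axis parallel to the rack's y within 0.02 rad, its middle within 4 mm of the cradle's.
- nipple: Slim black nipple, 68 mm long and 32 mm in diameter, with two rings 40 mm in diameter and 6 mm wide centred 16 mm either side of its middle (26 mm of plain tube between them); it rolls on the rings. About 0.09 kg. Origin at the middle of its axis, own y along the axis. Rolls freely. Starts in a cradle, axis parallel to the rack's y within 0.02 rad, its middle within 4 mm of the cradle's.
- cradle_a: One of four identical fixed wooden V cradles in a row on the stock rack, 36 mm (x) by 48 mm (y); it carries the coupling at the start and never moves. Origin at the centre of its underside, which is 12 mm above the bench; the V groove runs along y, its bottom 12 mm above the origin, its flanks rise 20 degrees to either side. The fitting's axis lies 36 mm above the origin.
- cradle_b: One of four identical fixed wooden V cradles in a row on the stock rack, 36 mm (x) by 48 mm (y); it carries the union at the start and never moves. Origin at the centre of its underside, which is 12 mm above the bench; the V groove runs along y, its bottom 12 mm above the origin, its flanks rise 20 degrees to either side. The fitting's axis lies 40 mm above the origin.
- cradle_c: One of four identical fixed wooden V cradles in a row on the stock rack, 36 mm (x) by 48 mm (y); it carries the sleeve at the start and never moves. Origin at the centre of its underside, which is 12 mm above the bench; the V groove runs along y, its bottom 12 mm above the origin, its flanks rise 20 degrees to either side. The fitting's axis lies 35 mm above the origin.
- cradle_d: One of four identical fixed wooden V cradles in a row on the stock rack, 36 mm (x) by 48 mm (y); it carries the nipple at the start and never moves. Origin at the centre of its underside, which is 12 mm above the bench; the V groove runs along y, its bottom 12 mm above the origin, its flanks rise 20 degrees to either side. The fitting's axis lies 33 mm above the origin.
- rack: Stock rack, fixed: plywood board 164 mm (x) by 372 mm (y), 12 mm thick (yellow front strip 16 mm high), with the four cradles at x = 0, y = +132, +44, -44, -132 mm of its frame. Origin at the centre of its underside; x points away from the robot, y to the row's left end. A small loose elbow, 23 mm high, lies on it behind the row.
- stand: Fixed display stand, 360 mm wide. Origin: centre of underside; x away from robot and downhill, y left. Board slopes 14 deg: top 16 mm high at the lip (x=55 mm), 49 at its upper end (x=-76). Lip 22 mm high, square to board. 4 lanes 80 mm wide at y=+132, +44, -44, -132 mm, between dividers 12 mm high. Fitting of rolling radius r at rest on the lip: axis at x = 55 mm - 0.728 r, z = 16 mm + 1.212 r.
Things that resemble listed ones, but are neither listed nor needed, are in the scene too. What is shaped like the nipple but orange or yellow is not meant. What is shaped like the union but red is not meant.

How it is judged:
By the outcome, as a careful person would: the job done as asked, in the order asked, and still so for the second after the job is handed in, with the robot touching nothing.
It also fails if it takes over 120 s, if anything falls off the work surface, if the arm or the gripper's body presses on something with over 40 N, if the wrist force passes 120 N, or if a joint passes its speed limit or range.

### The arm

A 6-joint arm with a two-finger parallel gripper is mounted at the origin on the work surface. World frame = base frame: x ahead of the robot, y to its left, z up, the work surface at z = 0. Lengths are in m, angles in degrees, forces in N, time in s.
With the tool pointing down it reaches from about 0.3 to 0.75 m from the base axis. Payload 8.5 kg.
Tool frame: the origin (TCP) lies midway between the tips of the shut fingers; the grasp point (between the pads) lies env.tcp_to_grasp behind it (env.tcp_to_grasp is the distance from the TCP to the grasp point, in m); z points along the fingers, y is the line along which they close (so a half turn about z gives the same grasp; the last joint's range is limited). The gripper opens to 85 mm and grips with 20 to 120 N. Pads are 22 mm wide; open, the fingers measure 114 mm over their backs; the gripper's body (76 mm by 85 mm) begins 54 mm behind the grasp point. The pads swing forward as they close: fully open they stand 13 mm farther back than shut.
Start: joints at [-86.992, 21.807, 74.336, -0, 83.858, -12.336], TCP at [0.146, -0.53, 0.231] pointing down, gripper open.
Joint ranges: [-178.18, 178.18], [-50.72, 133.34], [12.68, 142.11], [-81.47, 261.47], [9.98, 163.14], [-165.26, 165.26]. Speed limits (degrees/s): [136.94, 136.94, 180, 180, 180, 180].

### API

Orientations are given as a 3x3 rotation matrix whose columns are the frame's x, y, z axes.
In Python, from rig import observe, optics, job, env gives the robot as it stands. The module is installed in compiled form; this text tells all that it offers.
- The arm moves only by the shell command python3 -m jog 'ROWS' [FORCE]. ROWS is JSON, a list of rows, each a list of 7 numbers: the turn, a rotation vector about the tool's x, y, z in rad, then the shift along the tool's x, y, z in m, then the opening in per cent of the stroke, from 0 (shut) to 100 (fully open). A call has 1 to 10 rows; each row shifts and turns the commanded pose from where the row before left it, along the tool's axes as they then stand; what a row does not reach is not made up. A row lasts 1/8 s, in which the tool goes at most 62.5 mm and 10.7 degrees, less where a joint would pass 70% of its speed; a pose out of reach is approached as far as the arm can. A call is refused whole if a number of a shift passes 0.0625 or a number of a turn 0.188, either way. A call with a gripper value outside its range is refused whole. The fingers move at their own pace and stop on an object; FORCE is the grip in N (left out, the last holds). Time passes only in rows, so rows that do not move let the fingers close. It gives the time, the measured TCP pose, the force, the opening and the grip force at its end, in the units of the state.
- observe(): the state, without advancing time (a new reading comes with each control period).
- optics.get_image(name): name is "scene" or "top" or "wrist"; returns a dict with "pixels" (400x640x3 uint8, red, green, blue), "mtx" (3x3 intrinsics, pixels), "rvec" (rotation vector, rad) and "tvec" (3), from world to camera coordinates, as OpenCV has them. Camera axes: x right, y down, z forward; pixel columns grow to the right and rows downward; lengths in m; the calibration is good to about 2 mm. A picture is of the moment at which its call begins. There is no depth.
- job.close_job(): hands the job in; it is judged then, once.
The state is a dict: "time_s": time; "q": joint angles; "qvel": joint speeds; "joint_efforts": joint torques, N m; "position": TCP position; "tool_rot": TCP orientation; "ft_force": force on the tool from outside, world axes, zero at the start; "wrist_torque": the same for the moment, N m; "grip_width": finger opening in m; "gripper_force": force on a finger pad.
Only numpy, scipy, OpenCV 4.12 (cv2) and the standard library are available. Lean on these libraries where they do the work, as an engineer would, in place of code of your own. Each camera call takes 0.05 s, during which the arm holds its last target. There are 200 camera calls.

## Working session

There is one attempt and no reset: what is moved stays moved. The work goes in short steps, Python scripts to look and compute and a shell command to move; the robot and the scene stay as the last step left them, time stands still between calls to the robot, and variables do not carry over. Pictures are saved under pics/ and viewed, at most 14 in all, crops included, and the job is handed in when it is done.

```bash
mkdir -p pics; python3 - <<'E'
from rig import observe, optics, job, env
import cv2, numpy as np
s=observe(); print(s['position'],s['tool_rot'],s['grip_width'],env.tcp_to_grasp,s['time_s'])
for n in('scene','top'):
    d=optics.get_image(n); cv2.imwrite(f'pics/{n}0.png',d['pixels'][:,:,::-1]); np.savez(f'{n}0.npz',**d)
    R=cv2.Rodrigues(np.array(d['rvec'],float))[0]; print(n,-R.T@np.array(d['tvec']).ravel(),R[2])
E
```

```text
[ 0.14551072 -0.53008814  0.2307246 ] [[ 9.64357771e-01  2.64601739e-01 -9.59010082e-05]
 [ 2.64601594e-01 -9.64356717e-01  1.45541545e-03]
 [ 2.92622676e-04 -1.42891676e-03 -9.99998936e-01]] 0.08515752349367338 0.0187 0.0
scene [1.09551852 0.49629917 0.68005088] [-0.6303439  -0.44186955 -0.63829293]
top [0.34395797 0.07638759 1.33813052] [ 1.25969450e-01  2.42228304e-04 -9.92034092e-01]
```

View pics/scene0.png

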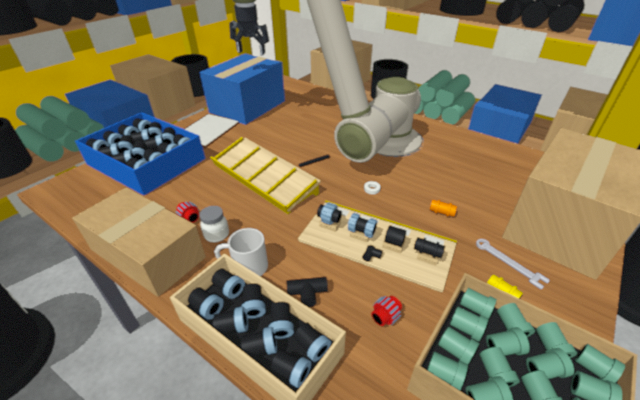

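View pics/top0.png

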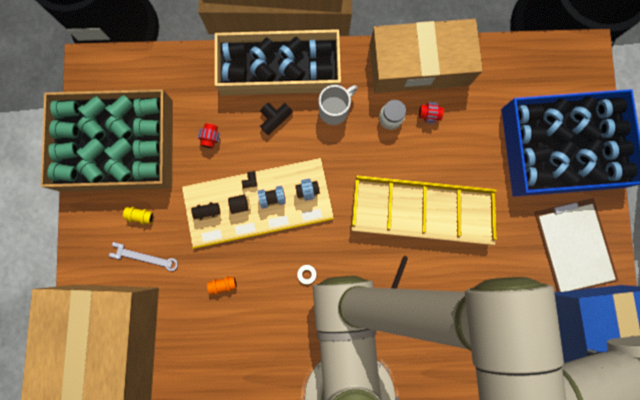

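```bash
cat > h.py <<'E'
import cv2, numpy as np
from rig import observe, optics
def cam(d):
    R=cv2.Rodrigues(np.array(d['rvec'],float))[0]; return R,np.array(d['tvec'],float).ravel(),np.array(d['mtx'],float)
def ray(d,u,v,z):
    R,t,K=cam(d); c=-R.T@t; r=R.T@np.linalg.inv(K)@[u,v,1]; return c+r*(z-c[2])/r[2]
def proj(d,P):
    return cv2.projectPoints(np.array(P,float).reshape(-1,3),np.array(d['rvec'],float),np.array(d['tvec'],float),np.array(d['mtx'],float),None)[0].reshape(-1,2)
def snap(n,tag):
    d=optics.get_image(n); cv2.imwrite(f'pics/{tag}.png',d['pixels'][:,:,::-1]); np.savez(f'{tag}.npz',**d); return d
E
python3 - <<'E'
from h import *
d=dict(np.load('top0.npz')); print(proj(d,[[.5,0,0],[.5,.2,0],[.7,0,0]]))
p=d['pixels'][140:270,175:505,::-1]; cv2.imwrite('pics/crop0.png',cv2.resize(p,None,fx=2.4,fy=2.4,interpolation=cv2.INTER_CUBIC))
hsv=cv2.cvtColor(d['pixels'],cv2.COLOR_RGB2HSV)
m=((hsv[...,1]>40)&(hsv[...,2]>150)&(hsv[...,0]>15)&(hsv[...,0]<35)).astype(np.uint8)
m=cv2.morphologyEx(m,cv2.MORPH_OPEN,np.ones((3,3)))
for c in cv2.findContours(m,cv2.RETR_EXTERNAL,cv2.CHAIN_APPROX_NONE)[0]:
    if cv2.contourArea(c)>1500:
        x=cv2.boundingRect(c); q=cv2.boxPoints(cv2.minAreaRect(c)); print(x,q.round(1).tolist()); print([ray(d,*a,.012).round(3).tolist() for a in q])
E
```

```text
[[342.56401443 198.40289155]
 [266.64157122 200.42116376]
 [340.06342531 124.38456875]]
(499, 371, 78, 29) [[499.0, 371.0], [576.0, 371.0], [576.0, 399.0], [499.0, 399.0]]
[[0.054, -0.376, 0.012], [0.049, -0.568, 0.012], [-0.018, -0.562, 0.012], [-0.013, -0.371, 0.012]]
(570, 356, 70, 44) [[570.0, 356.0], [639.0, 356.0], [639.0, 399.0], [570.0, 399.0]]
[[0.086, -0.556, 0.012], [0.081, -0.729, 0.012], [-0.022, -0.718, 0.012], [-0.018, -0.547, 0.012]]
(21, 289, 111, 111) [[20.299999237060547, 398.8999938964844], [29.100000381469727, 284.20001220703125], [131.1999969482422, 292.0], [122.4000015258789, 406.79998779296875]]
[[0.017, 0.82, 0.012], [0.299, 0.81, 0.012], [0.272, 0.548, 0.012], [-0.008, 0.565, 0.012]]
(485, 287, 78, 86) [[484.70001220703125, 292.29998779296875], [552.4000244140625, 283.79998779296875], [562.9000244140625, 368.0], [495.20001220703125, 376.5]]
[[0.248, -0.353, 0.012], [0.265, -0.527, 0.012], [0.057, -0.536, 0.012], [0.041, -0.365, 0.012]]
(352, 180, 145, 65) [[350.1000061035156, 230.6999969482422], [355.1000061035156, 179.39999389648438], [500.3999938964844, 19
[... 182 characters left out ...]
 186.3000030517578], [321.0, 157.0], [333.79998779296875, 218.8000030517578], [192.1999969482422, 248.10000610351562]]
[[0.542, 0.427, 0.012], [0.61, 0.054, 0.012], [0.446, 0.025, 0.012], [0.38, 0.393, 0.012]]
(214, 29, 127, 57) [[212.60000610351562, 32.29999923706055], [339.0, 28.700000762939453], [340.5, 82.5], [214.10000610351562, 86.0]]
[[0.964, 0.339, 0.012], [0.964, -0.005, 0.012], [0.812, -0.004, 0.012], [0.812, 0.336, 0.012]]
(374, 19, 108, 60) [[373.6000061035156, 25.600000381469727], [476.8999938964844, 16.399999618530273], [481.79998779296875, 70.9000015258789], [378.5, 80.0999984741211]]
[[0.97, -0.1, 0.012], [0.989, -0.383, 0.012], [0.834, -0.386, 0.012], [0.816, -0.106, 0.012]]
```

View pics/crop0.png

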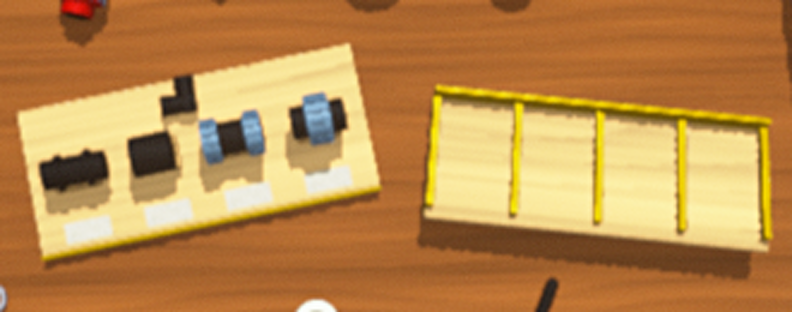

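Top view, left to right on the rack: nipple (205,210), sleeve (238,204), coupling (271,197), union (304,189). These sit on the cradles and have the right colours. The yellow (138,215), orange (221,286) and red (208,135), (431,112) pieces are decoys. So the lanes, left to right, get union, coupling, sleeve, nipple. Next I go above the rack for a close look.

```bash
python3 -m jog '[[0,0,-0.185,0,0,0,75],[0,0,-0.185,0,0,0,75],[0,0,-0.185,0,0,0,75],[0,0,-0.185,0,0,0,75],[0,0,-0.185,0,0,0,75],[0,0,-0.185,0,0,0,75],[0,0,-0.185,0,0,0,75],[0,0,-0.185,0,0,0,75]]'
python3 -m jog '[[0,0,0,0.0486,0.0343,0,75],[0,0,0,0.0486,0.0343,0,75],[0,0,0,0.0486,0.0343,0,75],[0,0,0,0.0486,0.0343,0,75],[0,0,0,0.0486,0.0343,0,75],[0,0,0,0.0486,0.0343,0,75],[0,0,0,0.0486,0.0343,0,75]]'
python3 -m jog '[[0,0,0,0.0486,0.0343,0,75],[0,0,0,0.0486,0.0343,0,75],[0,0,0,0.0486,0.0343,0,75],[0,0,0,0.0486,0.0343,0,75],[0,0,0,0.0486,0.0343,0,75],[0,0,0,0.0486,0.0343,0,75],[0,0,0,0.0486,0.0343,0,75],[0,0,0,0,0,-0.05,75],[0,0,0,0,0,-0.05,75],[0,0,0,0,0,0,75]]'
python3 - <<'E'
from h import *
d=snap('wrist','w1'); R,t,K=cam(d); print(-R.T@t,R); s=observe(); print(s['time_s'],s['position'],s['tool_rot'],s['ft_force'],s['grip_width'])
E
```

```text
time_s: 1.1
position: [0.1455, -0.5302, 0.2309]
tool_rot: [[-0.182, 0.983, 0.0], [0.983, 0.182, 0.001], [0.001, 0.0, -1.0]]
ft_force: [0.5, 0.2, -0.2]
grip_width: 0.0641
gripper_force: 0.0
time_s: 1.98
position: [0.3223, -0.1514, 0.2313]
tool_rot: [[-0.175, 0.984, 0.0], [0.984, 0.175, -0.0], [-0.0, 0.0, -1.0]]
ft_force: [0.4, -0.3, -0.1]
grip_width: 0.0637
gripper_force: 0.0
time_s: 3.22
position: [0.4992, 0.2243, 0.3346]
tool_rot: [[-0.177, 0.984, 0.007], [0.984, 0.177, 0.001], [0.0, 0.007, -1.0]]
ft_force: [0.3, 0.5, 0.1]
grip_width: 0.0639
gripper_force: 0.0
[0.48644336 0.2894542  0.47672464] [[ 0.98420109  0.17696559  0.00560241]
 [ 0.16942815 -0.95052446  0.26037925]
 [ 0.0514034  -0.25531634 -0.96549017]]
3.275 [0.49861259 0.22407965 0.3321305 ] [[-1.76275019e-01  9.84338459e-01  2.21716489e-03]
 [ 9.84340952e-01  1.76274364e-01  4.88938467e-04]
 [ 9.04516069e-05  2.26863384e-03 -9.99997423e-01]] [ 0.83321781 -0.38205542 -0.67179926] 0.06419817833058779
```

View pics/w1.png

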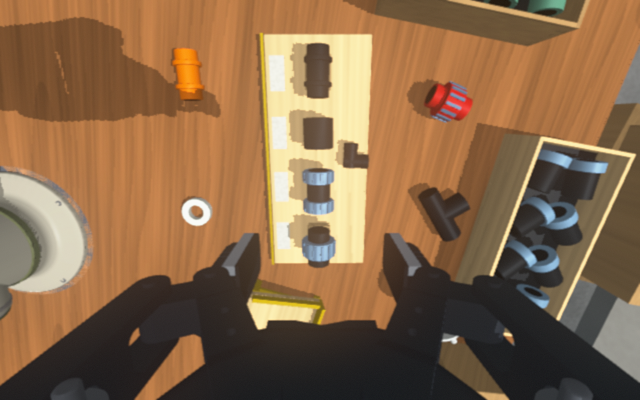

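```bash
cat > m.py <<'E'
from h import *
import sys
d=dict(np.load('w1.npz')); hsv=cv2.cvtColor(d['pixels'],cv2.COLOR_RGB2HSV)
wood=(hsv[...,0]>14)&(hsv[...,0]<40)&(hsv[...,2]>140)
roi=np.zeros((400,640),bool); roi[28:272,255:378]=1
w=(wood&roi).astype(np.uint8); n,l,st,_=cv2.connectedComponentsWithStats(w); k=1+st[1:,4].argmax()
c=max(cv2.findContours((l==k).astype(np.uint8),cv2.RETR_EXTERNAL,cv2.CHAIN_APPROX_NONE)[0],key=cv2.contourArea)
W=np.array([ray(d,*p[0],.012)[:2] for p in c],np.float32)
(cx,cy),wh,a=cv2.minAreaRect(W*1000); print('rack',cx,cy,wh,a)
roi[:]=0; roi[36:268,296:340]=1
obj=(((hsv[...,2]<100)|((hsv[...,0]>90)&(hsv[...,0]<130)&(hsv[...,1]>40)))&roi).astype(np.uint8)
for c in cv2.findContours(obj,cv2.RETR_EXTERNAL,cv2.CHAIN_APPROX_NONE)[0]:
    if cv2.contourArea(c)<200: continue
    z={0:.045,1:.047,2:.048,3:.052}[min(3,int((cv2.boundingRect(c)[1]-30)//58))]
    W=np.array([ray(d,*p[0],z)[:2] for p in c],np.float32); r=cv2.minAreaRect(W*1000)
    print(cv2.boundingRect(c),z,np.round(r[0],1),np.round(r[1],1),round(r[2],1))
E
python3 m.py
```

```text
rack 492.59820556640625 222.9355926513672 (168.43832397460938, 377.09906005859375) 10.240131378173828
(303, 242, 32, 25) 0.052 [524.4  77.2] [52.2 40.4] 17.8
(308, 227, 22, 17) 0.052 [516.4 111.7] [33.8 27.6] 10.0
(308, 201, 25, 13) 0.048 [511.1 156.1] [39.1 18.7] 15.5
(308, 172, 25, 13) 0.048 [502.5 202.9] [36.9 18.7] 10.1
(305, 44, 26, 53) 0.045 [472.1 352.8] [34.8 67.8] 9.3
```

Wrist view: the row reads nipple (318,70), sleeve (318,133), coupling (318,191), union (318,246), with the loose elbow at (355,156). The rack centre is at about (0.493, 0.223), yaw 10.2°. Now I hover over the nipple.

```bash
python3 -m jog '[[0,0,0,0.033,-0.001,0.053,75],[0,0,0,0.033,-0.001,0.053,75],[0,0,0,0.033,-0.001,0.053,75],[0,0,0,0.033,-0.001,0.053,75],[0,0,0,0,0,0,75],[0,0,0,0,0,0,75]]' | head -2
python3 - <<'E'
from h import *
d=snap('wrist','w2'); s=observe(); p=s['position'];print(p,s['tool_rot'])
print('grasp-axis target proj',proj(d,[[p[0],p[1],.045],[.4691,.3528,.045]]))
cv2.imwrite('pics/w2c.png',cv2.resize(d['pixels'][:,120:520,::-1],None,fx=1.5,fy=1.5))
E
```

```text
time_s: 4.03
position: [0.4716, 0.3527, 0.1198]
[0.47205796 0.35261662 0.12060284] [[-1.75290759e-01  9.84514850e-01  1.91302049e-03]
 [ 9.84516650e-01  1.75289749e-01  6.84855153e-04]
 [ 3.38917186e-04  2.00344931e-03 -9.99997936e-01]]
grasp-axis target proj [[322.13933034 205.12334244]
 [318.5146122  204.27654821]]
```

View pics/w2c.png

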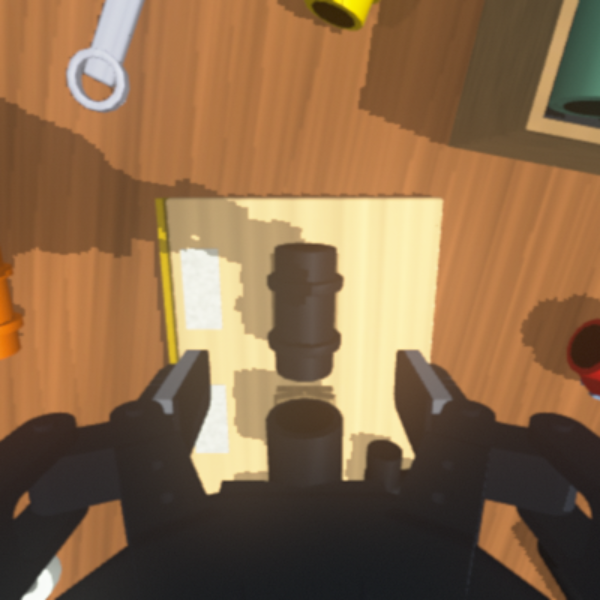

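The nipple's ring midpoint is at (323,207) px. That is about 1 mm from the tool axis projection, so I correct and grasp.

```bash
python3 -m jog '[[0,0,0,-0.001,0.001,0.04,75],[0,0,0,0,0,0.035,75],[0,0,0,0,0,0.0135,75],[0,0,0,0,0,0,75],[0,0,0,0,0,0,20],[0,0,0,0,0,0,20],[0,0,0,0,0,0,20],[0,0,0,0,0,0,20],[0,0,0,0,0,0,20]]' 40
python3 -m jog '[[0,0,0,0,0,-0.03,20],[0,0,0,0,0,-0.05,20],[0,0,0,0,0,-0.05,20],[0,0,0,0,0,0,20],[0,0,0,0,0,0,20]]'
python3 - <<'E'
from h import *
d=snap('wrist','w3'); 
cv2.imwrite('pics/w3c.png',d['pixels'][:,120:520,::-1])
E
```

```text
time_s: 5.2
position: [0.4731, 0.3526, 0.0323]
tool_rot: [[-0.176, 0.984, 0.002], [0.984, 0.176, 0.001], [0.0, 0.003, -1.0]]
ft_force: [-0.8, -0.6, 6.3]
grip_width: 0.0308
gripper_force: 39.0
time_s: 5.82
position: [0.4719, 0.3522, 0.1603]
tool_rot: [[-0.176, 0.984, -0.001], [0.984, 0.176, -0.0], [-0.0, -0.001, -1.0]]
ft_force: [-0.5, -0.3, -2.3]
grip_width: 0.0304
gripper_force: 40.0
```

View pics/w3c.png

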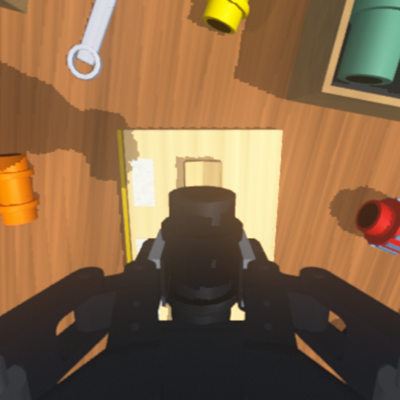

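Nipple held between its rings (31 mm opening). Off to the stand for a look from above.

```bash
python3 -m jog '[[0,0,0.153,0,0,-0.05,20],[0,0,0.153,0,0,-0.05,20],[0,0,0,0,0,0,20]]'|head -1
python3 -m jog '[[0,0,0,-0.0558,0.0055,-0.007,20],[0,0,0,-0.0558,0.0055,-0.007,20],[0,0,0,-0.0558,0.0055,-0.007,20],[0,0,0,-0.0558,0.0055,-0.007,20],[0,0,0,-0.0558,0.0055,-0.007,20],[0,0,0,-0.0558,0.0055,-0.007,20],[0,0,0,-0.0558,0.0055,-0.007,20],[0,0,0,-0.0558,0.0055,-0.007,20],[0,0,0,-0.0558,0.0055,-0.007,20],[0,0,0,-0.0558,0.0055,-0.007,20]]'
python3 -m jog '[[0,0,0,0,0,0,20],[0,0,0,0,0,0,20]]'|head -1
python3 - <<'E'
from h import *
d=snap('wrist','w4'); s=observe(); print(s['position'],s['tool_rot'],s['grip_width'])
E
```

```text
time_s: 6.25
time_s: 7.5
position: [0.4546, -0.2098, 0.3288]
tool_rot: [[0.128, 0.992, -0.003], [0.992, -0.128, 0.003], [0.002, -0.003, -1.0]]
ft_force: [0.6, 0.6, -0.6]
grip_width: 0.0311
gripper_force: 40.1
time_s: 7.75
[ 0.45505434 -0.20711656  0.3296112 ] [[ 0.12731198  0.99186094 -0.00188168]
 [ 0.99186157 -0.12730872  0.00176557]
 [ 0.00151165 -0.00209114 -0.99999667]] 0.030925490932086873
```

View pics/w4.png

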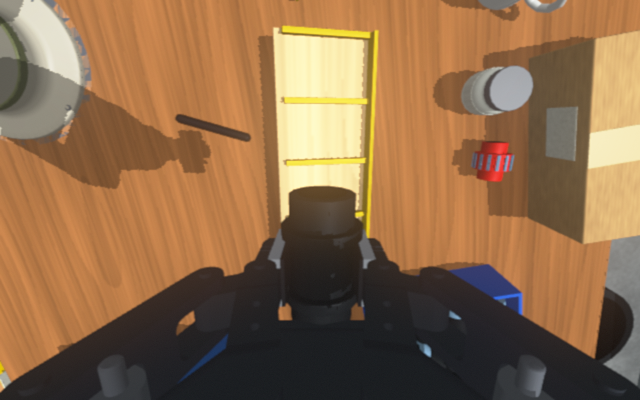

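```bash
python3 - <<'E'
from h import *
d=dict(np.load('w4.npz')); hsv=cv2.cvtColor(d['pixels'],cv2.COLOR_RGB2HSV)
y=(hsv[...,0]>20)&(hsv[...,0]<35)&(hsv[...,1]>190)&(hsv[...,2]>110)
D=[]
for lo,hi in((22,45),(90,110),(150,172)):
    P=[]
    for c in (295,310,325,340,350):
        r=np.where(y[lo:hi,c])[0]+lo
        if len(r): P.append((c,r.min(),r.max()))
    print(P)
    c,a,b=[q for q in P if q[0]==325][0]
    D.append(ray(d,325,(a+b)/2,.041)[:2]); print(D[-1])
L=[]
for r in (50,60,70,80,115,125,135,145,180):
    c=np.where(y[r,355:385])[0]+355
    if len(c): L.append(ray(d,c.min(),r,.016)[:2]); print(r,c.min(),c.max(),L[-1], ray(d,c.max(),r,.037)[:2])
L=np.array(L); D=np.array(D); v=np.polyfit(L[:,1],L[:,0],1); print('lip yaw',-np.degrees(np.arctan(v[0])), 'div', D)
E
```

```text
[(295, np.int64(27), np.int64(33)), (310, np.int64(28), np.int64(33)), (325, np.int64(29), np.int64(34)), (340, np.int64(30), np.int64(35)), (350, np.int64(31), np.int64(36))]
[ 0.48149247 -0.02921324]
[]Traceback (most recent call last):
  File "<stdin>", line 11, in <module>
IndexError: list index out of range
```

```bash
python3 - <<'E'
from h import *
d=dict(np.load('w4.npz')); hsv=cv2.cvtColor(d['pixels'],cv2.COLOR_RGB2HSV)
print(hsv[94:107,325].tolist(), hsv[60,325].tolist())
y=(hsv[...,0]>20)&(hsv[...,0]<35)&(hsv[...,1]>170)&(hsv[...,2]>110)
D=[]
for lo,hi in((22,45),(92,110),(150,172)):
    P=[]
    for c in (295,325,350):
        r=np.where(y[lo:hi,c])[0]+lo
        if len(r): P.append((c,int(r.min()),int(r.max()))); D.append(ray(d,c,(r.min()+r.max())/2,.041)[:2])
    print(P)
L=[]
for r in (50,60,70,80,115,125,135,145,180):
    c=np.where(y[r,355:385])[0]+355
    if len(c): L.append(ray(d,c.min(),r,.016)[:2]); print(r,c.min(),c.max(),L[-1], ray(d,c.max(),r,.037)[:2])
L=np.array(L); D=np.array(D); v=np.polyfit(L[:,1],L[:,0],1); print('lip yaw',-np.degrees(np.arctan(v[0])), 'div', D)
E
```

```text
[[24, 78, 251], [24, 78, 251], [23, 85, 249], [23, 116, 241], [27, 162, 248], [27, 175, 250], [27, 173, 250], [28, 170, 251], [27, 168, 249], [23, 138, 231], [23, 87, 249], [24, 76, 252], [24, 77, 252]] [25, 73, 252]
[(295, 26, 33), (325, 29, 35), (350, 31, 37)]
[(295, 98, 102), (325, 99, 100), (350, 99, 102)]
[(295, 160, 164), (325, 159, 163), (350, 159, 162)]
50 369 377 [ 0.54292606 -0.05481212] [ 0.5502527  -0.06026523]
60 369 376 [ 0.54179511 -0.06812034] [ 0.54788088 -0.07279083]
70 368 376 [ 0.53918102 -0.08146265] [ 0.54686549 -0.08570793]
80 368 375 [ 0.53799917 -0.09522234] [ 0.54442471 -0.09866178]
115 368 374 [ 0.53370015 -0.1452734 ] [ 0.53917427 -0.14625188]
125 367 373 [ 0.53088797 -0.1599429 ] [ 0.53656883 -0.16025357]
135 366 373 [ 0.52802574 -0.17487353] [ 0.53539424 -0.17469442]
145 366 372 [ 0.52667495 -0.19027306] [ 0.53270811 -0.18920277]
180 364 371 [ 0.51852309 -0.2460037 ] [ 0.52676181 -0.24259261]
lip yaw -7.097556702362764 div [[ 0.44158839 -0.02158412]
 [ 0.48141697 -0.02981576]
 [ 0.51471827 -0.03659516]
 [ 0.42788708 -0.11109296]
 [ 0.47062702 -0.11592256]
 [ 0.50599245 -0.12185926]
 [ 0.41438257 -0.19931611]
 [ 0.45964187 -0.20358704]
 [ 0.49721377 -0.20763981]]
```

```bash
python3 - <<'E'
from h import *
d=dict(np.load('top0.npz')); C=np.array([.4688,-.2048,0]); a=np.radians(-7.2); R=np.array([[np.cos(a),-np.sin(a),0],[np.sin(a),np.cos(a),0],[0,0,1]])
for n,P in dict(lipL=[.055,.172,.016],lipR=[.055,-.172,.016],upL=[-.076,.18,.049],upR=[-.076,-.18,.049],upbotL=[-.076,.18,0],midDivUp=[-.07,0,.060],midDivDn=[.05,0,.029]).items():
    p=proj(d,C+R@P)[0]; print(n,p,((p-[175,140])*2.4).round())
for y in(.132,.044,-.044,-.132): print(C+R@[0,y,0])
E
```

```text
lipL [358.01555959 180.20105085] [439.  96.]
lipR [489.72819373 193.08769885] [755. 127.]
upL [351.34698962 229.08475534] [423. 214.]
upR [494.44869736 243.3086372 ] [767. 248.]
upbotL [350.03060784 230.16861487] [420. 216.]
midDivUp [423.83247711 233.5847246 ] [597. 225.]
midDivDn [424.65633208 187.83407212] [599. 115.]
[ 0.48534399 -0.07384086  0.        ]
[ 0.47431466 -0.16114695  0.        ]
[ 0.46328534 -0.24845305  0.        ]
[ 0.45225601 -0.33575914  0.        ]
```

The projected stand model agrees with the top view to within 2 px. I move to the right-end lane, tilt 14° square to the board, then compute the final approach.

```bash
cat > go.py <<'E'
# usage: go.py X Y Z  -> remaining shift in tool axes (measured pose), at stand frame orientation
import sys; from h import *
s=observe(); p=np.array(s['position']); R=np.array(s['tool_rot']); t=np.array([float(v) for v in sys.argv[1:4]])
print('shift',(R.T@(t-p)).round(4),'rows',np.linalg.norm(t-p)/.06,'pos',p.round(4),'yaw',np.degrees(np.arctan2(R[1,0],R[0,0]))-90,'tilt',np.degrees(np.arctan2(R[2,1],-R[2,2])).round(2),s['grip_width'],s['time_s'])
E
python3 -m jog '[[0,0,0,-0.0427,0.0035,0.04,20],[0,0,0,-0.0427,0.0035,0.04,20],[0,0,0,-0.0427,0.0035,0.04,20],[0,0,0,0,0,0.05,20],[0,0,0,0,0,0.05,20],[0.122,0,0,0,0,0,20],[0.122,0,0,0,0,0,20],[0,0,0,0,0,0,20],[0,0,0,0,0,0,20]]'
python3 go.py .4492 -.3354 .0401
```

```text
time_s: 8.93
position: [0.4492, -0.3355, 0.1107]
tool_rot: [[0.127, 0.963, -0.238], [0.992, -0.123, 0.031], [0.001, -0.24, -0.971]]
ft_force: [-0.1, 0.1, -1.4]
grip_width: 0.0306
gripper_force: 40.2
shift [0.0001 0.0169 0.0685] rows 1.1766629247752947 pos [ 0.4492 -0.3355  0.1107] yaw -7.308946545598602 tilt -13.89 0.03057082990956945 8.925
```

```bash
python3 -m jog '[[0,0,0,0,0.0085,0.025,20],[0,0,0,0,0.0084,0.02,20],[0,0,0,0,0,0.012,20],[0,0,0,0,0,0.0115,20],[0,0,0,0,0,0,20],[0,0,0,0,0,0,20],[0,0,0,0,0,0,20]]'
python3 go.py .4492 -.3354 .0401
```

```text
time_s: 9.8
position: [0.4492, -0.3367, 0.0408]
tool_rot: [[0.129, 0.963, -0.239], [0.992, -0.125, 0.03], [-0.001, -0.241, -0.971]]
ft_force: [-0.4, 0.1, -2.1]
grip_width: 0.0309
gripper_force: 40.2
shift [0.0013 0.     0.0008] rows 0.024472056283078056 pos [ 0.4492 -0.3367  0.0408] yaw -7.389014534542994 tilt -13.92 0.030873661843199805 9.8
```

```bash
python3 -m jog '[[0,0,0,0,0,0,56],[0,0,0,0,0,0,56],[0,0,0,0,0,0,56],[0,0,0,0,0,0,56],[0,0,0,0,0,-0.015,56],[0,0,0,0,0,-0.02,56],[0,0,0,0,0,-0.03,56],[0,0,0,0,0,-0.05,56],[0,0,0,0,0,-0.05,75],[0,0,0,0,0,0,75]]'
python3 - <<'E'
from h import *
d=snap('wrist','w5'); t=snap('top','t5'); cv2.imwrite('pics/t5c.png',cv2.resize(t['pixels'][140:270,175:505,::-1],None,fx=2.4,fy=2.4,interpolation=cv2.INTER_CUBIC))
E
```

```text
time_s: 11.05
position: [0.49, -0.3423, 0.2051]
tool_rot: [[0.128, 0.964, -0.233], [0.992, -0.126, 0.025], [-0.005, -0.235, -0.972]]
ft_force: [-0.3, -0.6, -0.1]
grip_width: 0.064
gripper_force: 0.0
```

View pics/w5.png

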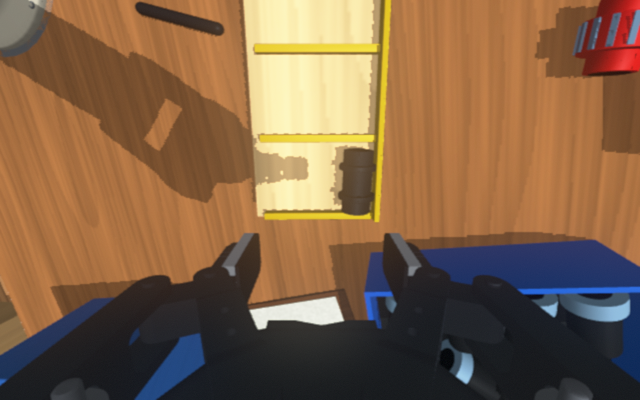

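```bash
cat > chk.py <<'E'
import sys; from h import *
C=np.array([.4688,-.2048,0]); a=np.radians(-7.2); R=np.array([[np.cos(a),-np.sin(a),0],[np.sin(a),np.cos(a),0],[0,0,1]])
def S(P): return C+R@np.array(P)
def chk(d,y,r,hl,ro=None):
    x=.055-.728*r; z=.016+1.212*r
    for n,P in dict(mid=[x,y,z],topL=[x,y+hl,z+(ro or r)],topR=[x,y-hl,z+(ro or r)]).items(): print(n,proj(d,S(P))[0].round(1))
E
python3 -c "
from chk import *
d=dict(np.load('w5.npz')); chk(d,-.132,.020,.034,.016)
h=cv2.cvtColor(d['pixels'],cv2.COLOR_RGB2HSV)[:,:,2]<100
print([ (c,np.where(h[140:225,c])[0].min()+140,np.where(h[140:225,c])[0].max()+140) for c in (350,357,364)])"
python3 go.py .5004 .1796 .12
```

```text
mid [359.4 179.5]
topL [358.7 149.4]
topR [356.7 214.1]
[(350, np.int64(150), np.int64(213)), (357, np.int64(149), np.int64(214)), (364, np.int64(150), np.int64(213))]
shift [ 0.5182 -0.0339  0.0916] rows 8.78851595660871 pos [ 0.4884 -0.3413  0.2008] yaw -7.381624189995648 tilt -13.96 0.0641393029103401 11.15
```

Nipple is at rest against the lip in the right lane, within 1 px of prediction. Next the sleeve.

```bash
python3 -m jog '[[-0.122,0,0,0,0,0,72],[-0.122,0,0,0,0,0,72],[0,0,-0.153,0,0,0,72],[0,0,-0.153,0,0,0,72]]'|head -1
python3 -m jog '[[0,0,0,0.0598,0.0106,0,72],[0,0,0,0.0598,0.0106,0,72],[0,0,0,0.0598,0.0106,0,72],[0,0,0,0.0598,0.0106,0,72],[0,0,0,0.0598,0.0106,0,72],[0,0,0,0.0598,0.0106,0,72],[0,0,0,0.0598,0.0106,0,72],[0,0,0,0.0598,0.0106,0,72],[0,0,0,0.0598,0.0106,0,72],[0,0,0,0.0598,0.0106,0,72]]'|head -2
python3 -m jog '[[0,0,0,0,0,0.035,72],[0,0,0,0,0,0.035,72],[0,0,0,0,0,0,72],[0,0,0,0,0,0,72]]'|head -2
python3 go.py .487 .266 .13
python3 - <<'E'
from h import *
d=snap('wrist','w6'); p=observe()['position']
print(proj(d,[[p[0],p[1],.047],[p[0]-.0177*.177,p[1]+.0177,.047]]))
cv2.imwrite('pics/w6c.png',cv2.resize(d['pixels'][80:380,170:470,::-1],None,fx=2,fy=2))
E
```

```text
time_s: 11.65
time_s: 12.9
position: [0.4865, 0.2674, 0.1994]
time_s: 13.4
position: [0.4879, 0.2656, 0.1313]
shift [ 0.0005 -0.0008  0.0013] rows 0.026359061186056996 pos [0.4879 0.2656 0.1313] yaw 10.119260367442863 tilt 0.04 0.061371993862906836 13.4
[[321.80616855 201.55598875]
 [321.86017142 180.26107794]]
```

View pics/w6c.png

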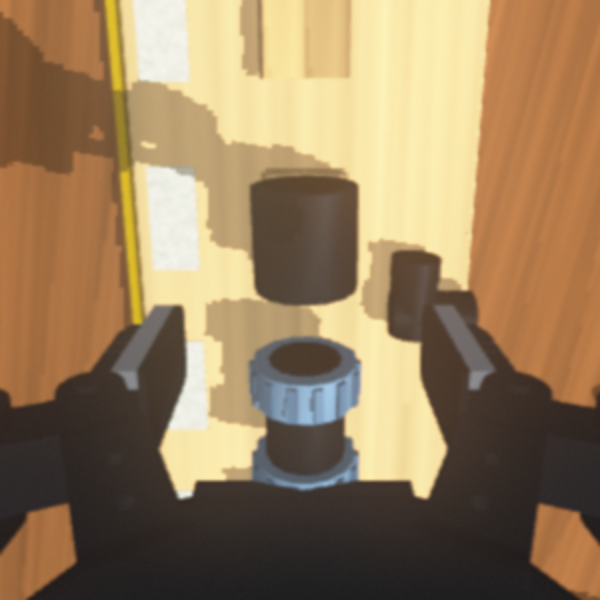

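Sleeve centre is at (322,200) px, on target. The elbow is close behind it, so I use a narrower opening and a slightly higher grip.

```bash
python3 -m jog '[[0,0,0,0.0005,0,0,58],[0,0,0,0,0,0.045,58],[0,0,0,0,0,0.035,58],[0,0,0,0,0,0.0172,58],[0,0,0,0,0,0,58],[0,0,0,0,0,0,30],[0,0,0,0,0,0,30],[0,0,0,0,0,0,30],[0,0,0,0,0,0,30]]' 40
python3 -m jog '[[0,0,0,0,0,-0.03,30],[0,0,0,0,0,-0.06,30],[0,0,0,0,0,-0.06,30],[0,0,0,0,0,-0.02,30],[0,0,0.153,0,0,0,30],[0,0,0.153,0,0,0,30],[0,0,0,0,0,0,30]]'
python3 go.py .4633 -.2485 .20
```

```text
time_s: 14.58
position: [0.4879, 0.2664, 0.0341]
tool_rot: [[-0.176, 0.984, 0.001], [0.984, 0.176, 0.0], [0.0, 0.002, -1.0]]
ft_force: [0.1, 0.0, 6.3]
grip_width: 0.0424
gripper_force: 41.3
time_s: 15.45
position: [0.4873, 0.2662, 0.2031]
tool_rot: [[0.127, 0.992, -0.0], [0.992, -0.127, -0.0], [-0.0, -0.0, -1.0]]
ft_force: [0.6, 0.2, -1.3]
grip_width: 0.0425
gripper_force: 41.1
shift [-0.5136  0.0418  0.0032] rows 8.58792153493091 pos [0.4873 0.2662 0.2031] yaw -7.313058750693003 tilt -0.02 0.04249054313202452 15.45
```

```bash
python3 -m jog '[[0,0,0,-0.0571,0.0043,0,30],[0,0,0,-0.0571,0.0043,0,30],[0,0,0,-0.0571,0.0043,0,30],[0,0,0,-0.0571,0.0043,0,30],[0,0,0,-0.0571,0.0043,0,30],[0,0,0,-0.0571,0.0043,0,30],[0,0,0,-0.0571,0.0043,0,30],[0,0,0,-0.0571,0.0043,0,30],[0,0,0,-0.0571,0.0043,0,30]]'|head -1
python3 -m jog '[[0.122,0,0,0,0,0.04,30],[0.122,0,0,0,0,0.04,30],[0,0,0,0,0,0,30],[0,0,0,0,0,0,30]]'|head -1
python3 go.py .4602 -.2481 .0419
```

```text
time_s: 16.58
time_s: 17.08
shift [0.0005 0.0244 0.0795] rows 1.3860040110177796 pos [ 0.4554 -0.2479  0.1249] yaw -7.294748694808263 tilt -13.77 0.0427456755904772 17.075
```

```bash
python3 -m jog '[[0,0,0,0,0.0122,0.03,30],[0,0,0,0,0.0122,0.025,30],[0,0,0,0,0,0.014,30],[0,0,0,0,0,0.0105,30],[0,0,0,0,0,0,30],[0,0,0,0,0,0,30],[0,0,0,0,0,0,30]]'
python3 go.py .4602 -.2481 .0419
```

```text
time_s: 17.95
position: [0.4596, -0.2485, 0.041]
tool_rot: [[0.129, 0.963, -0.239], [0.992, -0.125, 0.03], [-0.001, -0.24, -0.971]]
ft_force: [-0.2, 0.4, -1.0]
grip_width: 0.0425
gripper_force: 41.1
shift [ 0.0005  0.0003 -0.001 ] rows 0.018276545229188288 pos [ 0.4596 -0.2485  0.041 ] yaw -7.383964991445794 tilt -13.91 0.0424565107399703 17.95
```

```bash
python3 -m jog '[[0,0,0,0,0,0,62],[0,0,0,0,0,0,62],[0,0,0,0,0,0,62],[0,0,0,0,0,0,62],[0,0,0,0,0,-0.015,62],[0,0,0,0,0,-0.02,62],[0,0,0,0,0,-0.03,62],[0,0,0,0,0,-0.05,62],[0,0,0,0,0,-0.05,75],[0,0,0,0,0,0,75]]'
python3 - <<'E'
from chk import *
d=snap('wrist','w7'); chk(d,-.044,.022,.022); chk(d,-.132,.02,.034,.016)
E
python3 go.py .503 .180 .20
```

```text
time_s: 19.2
position: [0.5003, -0.2541, 0.2038]
tool_rot: [[0.128, 0.964, -0.234], [0.992, -0.125, 0.027], [-0.004, -0.235, -0.972]]
ft_force: [-0.6, 0.3, -0.8]
grip_width: 0.0642
gripper_force: 0.0
mid [358.6 181.1]
topL [356.8 163.8]
topR [355.5 206.8]
mid [357.7 255.1]
topL [357.  233.1]
topR [355.2 288.8]
shift [ 0.4305 -0.0502  0.0134] rows 7.226274670420404 pos [ 0.4992 -0.2536  0.2015] yaw -7.374751545166717 tilt -13.85 0.06419054441417402 19.25
```

View pics/w7.png

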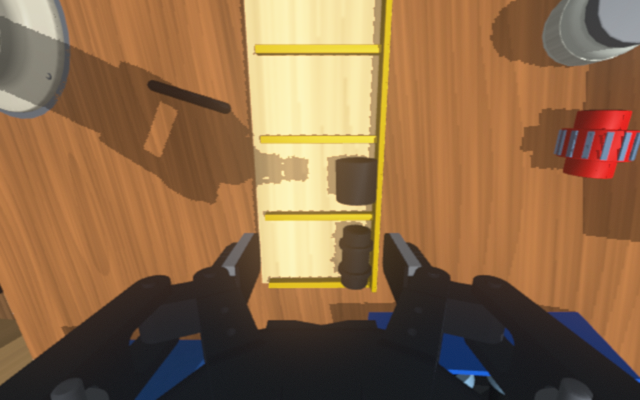

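Sleeve at rest in its lane (356,181), nipple unchanged (355,257). Next the coupling.

```bash
python3 -m jog '[[-0.122,0,0,0,0,0,75],[-0.122,0,0,0,0,0,75],[0,0,-0.153,0,0,0,75],[0,0,-0.153,0,0,0,75]]'|head -1
python3 -m jog '[[0,0,0,0.0533,0.01,0,75],[0,0,0,0.0533,0.01,0,75],[0,0,0,0.0533,0.01,0,75],[0,0,0,0.0533,0.01,0,75],[0,0,0,0.0533,0.01,0,75],[0,0,0,0.0533,0.01,0,75],[0,0,0,0.0533,0.01,0,75],[0,0,0,0.0533,0.01,0,75],[0,0,0,0,0,0,75]]'|head -1
python3 -m jog '[[0,0,0,0,0,0.035,75],[0,0,0,0,0,0.035,75],[0,0,0,0,0,0,75],[0,0,0,0,0,0,75]]'|head -1
python3 go.py .503 .180 .13
python3 - <<'E'
from h import *
d=snap('wrist','w8'); p=observe()['position']
print(proj(d,[[p[0],p[1],.048],[p[0]-.0177*.177,p[1]+.0177,.048]]))
cv2.imwrite('pics/w8c.png',cv2.resize(d['pixels'][80:380,170:470,::-1],None,fx=2,fy=2))
E
```

```text
time_s: 19.75
time_s: 20.88
time_s: 21.38
shift [0.0001 0.0001 0.0014] rows 0.02305377316858162 pos [0.5029 0.1799 0.1314] yaw 10.101272473538245 tilt 0.04 0.06430866913791272 21.375
[[321.81580656 201.76031256]
 [321.86303834 180.3880179 ]]
```

View pics/w8c.png

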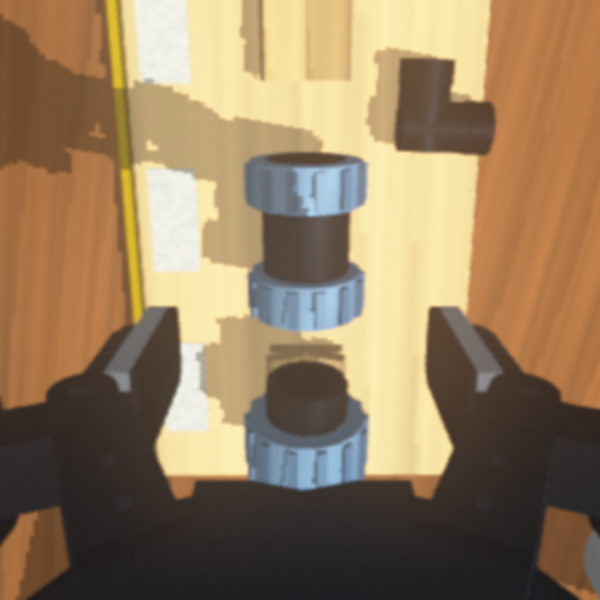

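Coupling body centre is at about (323,200) px, so I shift 1 mm and grasp the black body between the nuts.

```bash
python3 -m jog '[[0,0,0,0.0012,0.0007,0,75],[0,0,0,0,0,0.045,75],[0,0,0,0,0,0.035,75],[0,0,0,0,0,0.0185,75],[0,0,0,0,0,0,75],[0,0,0,0,0,0,25],[0,0,0,0,0,0,25],[0,0,0,0,0,0,25],[0,0,0,0,0,0,25],[0,0,0,0,0,0,25]]' 40
python3 -m jog '[[0,0,0,0,0,-0.03,25],[0,0,0,0,0,-0.06,25],[0,0,0,0,0,-0.06,25],[0,0,0,0,0,-0.02,25],[0,0,0.153,0,0,0,25],[0,0,0.153,0,0,0,25],[0,0,0,0,0,0,25]]'
python3 go.py .4743 -.1611 .20
```

```text
time_s: 22.68
position: [0.5038, 0.1819, 0.0335]
tool_rot: [[-0.176, 0.984, 0.003], [0.984, 0.176, 0.0], [-0.0, 0.003, -1.0]]
ft_force: [0.2, 0.0, 6.8]
grip_width: 0.0348
gripper_force: 39.5
time_s: 23.55
position: [0.5028, 0.1817, 0.2024]
tool_rot: [[0.127, 0.992, 0.0], [0.992, -0.127, 0.0], [0.0, 0.0, -1.0]]
ft_force: [-0.3, -0.0, -1.3]
grip_width: 0.035
gripper_force: 40.4
shift [-0.3436  0.0153  0.0024] rows 5.732560405522689 pos [0.5028 0.1817 0.2024] yaw -7.313260526147829 tilt 0.02 0.03502772513072769 23.55
```

```bash
python3 -m jog '[[0,0,0,-0.0573,0.002,0,25],[0,0,0,-0.0573,0.002,0,25],[0,0,0,-0.0573,0.002,0,25],[0,0,0,-0.0573,0.002,0,25],[0,0,0,-0.0573,0.002,0,25],[0,0,0,-0.0573,0.002,0,25],[0.122,0,0,0,0,0.04,25],[0.122,0,0,0,0,0.04,25],[0,0,0,0,0,0,25],[0,0,0,0,0,0,25]]'|head -1
python3 go.py .4707 -.1606 .0415
```

```text
time_s: 24.8
shift [0.0002 0.0238 0.0789] rows 1.373588422238193 pos [ 0.4664 -0.1602  0.1238] yaw -7.290742165833478 tilt -13.76 0.03491295039330334 24.8
```

```bash
python3 -m jog '[[0,0,0,0,0.0119,0.03,25],[0,0,0,0,0.0119,0.025,25],[0,0,0,0,0,0.014,25],[0,0,0,0,0,0.0095,25],[0,0,0,0,0,0,25],[0,0,0,0,0,0,25],[0,0,0,0,0,0,25]]'
python3 go.py .4707 -.1606 .0415
```

```text
time_s: 25.68
position: [0.4702, -0.1609, 0.041]
tool_rot: [[0.129, 0.963, -0.238], [0.992, -0.125, 0.03], [-0.0, -0.24, -0.971]]
ft_force: [-0.3, 0.1, -1.6]
grip_width: 0.0348
gripper_force: 40.5
shift [ 0.0003  0.0003 -0.0006] rows 0.012115357743360094 pos [ 0.4702 -0.1609  0.041 ] yaw -7.3860890427792185 tilt -13.91 0.034807147433781084 25.675
```

```bash
python3 -m jog '[[0,0,0,0,0,0,58],[0,0,0,0,0,0,58],[0,0,0,0,0,0,58],[0,0,0,0,0,0,58],[0,0,0,0,0,-0.015,58],[0,0,0,0,0,-0.02,58],[0,0,0,0,0,-0.03,58],[0,0,0,0,0,-0.05,58],[0,0,0,0,0,-0.05,78],[0,0,0,0,0,0,78]]'
python3 - <<'E'
from chk import *
d=snap('wrist','w9'); chk(d,.044,.023,.032); chk(d,-.044,.022,.022)
E
python3 go.py .519 .094 .20
```

```text
time_s: 26.92
position: [0.5109, -0.1664, 0.2037]
tool_rot: [[0.128, 0.964, -0.234], [0.992, -0.125, 0.028], [-0.003, -0.235, -0.972]]
ft_force: [0.5, 1.0, -0.8]
grip_width: 0.0667
gripper_force: 0.0
mid [358.1 181.8]
topL [356.4 154.3]
topR [354.5 217.3]
mid [356.5 256.5]
topL [354.6 247.1]
topR [353.5 283.9]
shift [ 0.2589 -0.0233  0.007 ] rows 4.334485670575385 pos [ 0.5098 -0.1659  0.2014] yaw -7.378841397616597 tilt -13.85 0.06674824325482287 26.975
```

View pics/w9.png

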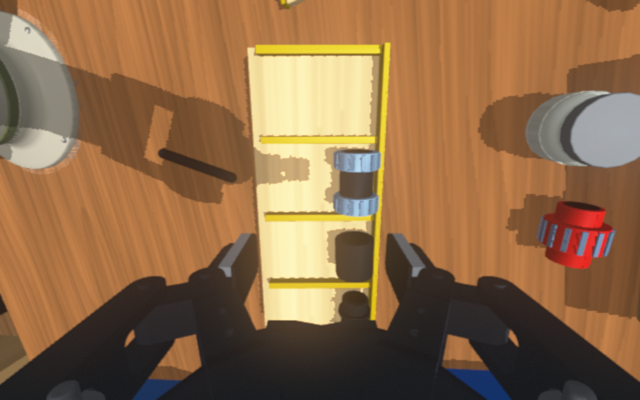

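Coupling at rest in lane 2 (357,182). Last one is the union.

```bash
python3 -m jog '[[-0.122,0,0,0,0,0,78],[-0.122,0,0,0,0,0,78],[0,0,-0.153,0,0,0,78],[0,0,-0.153,0,0,0,78],[0,0,0,0.0508,0.011,0,78],[0,0,0,0.0508,0.011,0,78],[0,0,0,0.0508,0.011,0,78],[0,0,0,0.0508,0.011,0,78],[0,0,0,0.0508,0.011,0,78],[0,0,0,0,0,0,78]]'|head -1
python3 -m jog '[[0,0,0,0,0,0.035,78],[0,0,0,0,0,0.035,78],[0,0,0,0,0,0,78],[0,0,0,0,0,0,78]]'|head -1
python3 go.py .519 .094 .13
python3 - <<'E'
from h import *
d=snap('wrist','w10'); p=observe()['position']
print(proj(d,[[p[0],p[1],.052],[p[0]-.0177*.177,p[1]+.0177,.052]]))
cv2.imwrite('pics/w10c.png',cv2.resize(d['pixels'][80:380,170:470,::-1],None,fx=2,fy=2))
E
```

```text
time_s: 28.22
time_s: 28.72
shift [ 0.0007 -0.0002  0.0014] rows 0.025886302377013223 pos [0.5193 0.0933 0.1314] yaw 10.09791580458868 tilt 0.04 0.06660503905599231 28.725
[[321.82752936 203.15773795]
 [321.87512828 181.44772918]]
```

View pics/w10c.png

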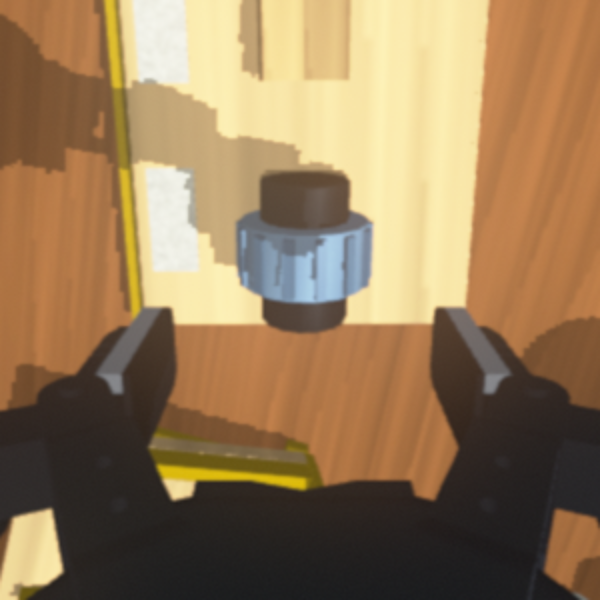

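Union nut centre is at (322,206) px, so I shift 2 mm and grasp the nut.

```bash
python3 -m jog '[[0,0,0,-0.002,0,0,78],[0,0,0,0,0,0.045,78],[0,0,0,0,0,0.03,78],[0,0,0,0,0,0.0184,78],[0,0,0,0,0,0,78],[0,0,0,0,0,0,40],[0,0,0,0,0,0,40],[0,0,0,0,0,0,40],[0,0,0,0,0,0,40]]' 40
python3 -m jog '[[0,0,0,0,0,-0.03,40],[0,0,0,0,0,-0.06,40],[0,0,0,0,0,-0.06,40],[0,0,0,0,0,-0.02,40],[0,0,0.153,0,0,0,40],[0,0,0.153,0,0,0,40],[0,0,0,0,0,0,40]]'
python3 go.py .4853 -.0738 .20
```

```text
time_s: 29.9
position: [0.5201, 0.0919, 0.0385]
tool_rot: [[-0.176, 0.984, 0.003], [0.984, 0.176, -0.0], [-0.001, 0.003, -1.0]]
ft_force: [-0.8, -0.4, 5.9]
grip_width: 0.0507
gripper_force: 42.1
time_s: 30.78
position: [0.519, 0.0919, 0.2074]
tool_rot: [[0.127, 0.992, 0.0], [0.992, -0.127, -0.0], [0.0, 0.0, -1.0]]
ft_force: [-1.0, 0.4, -0.8]
grip_width: 0.0508
gripper_force: 42.3
shift [-0.1687 -0.0124  0.0074] rows 2.821560468803846 pos [0.519  0.0919 0.2074] yaw -7.310726455989354 tilt 0.01 0.05078459363825503 30.775
```

```bash
python3 -m jog '[[0,0,0,-0.0563,-0.006,0,40],[0,0,0,-0.0563,-0.006,0,40],[0,0,0,-0.0563,-0.006,0,40],[0.122,0,0,0,0,0.04,40],[0.122,0,0,0,0,0.04,40],[0,0,0,0,0,0,40],[0,0,0,0,0,0,40]]'|head -1
python3 go.py .4781 -.0729 .0462
```

```text
time_s: 31.65
shift [0.0001 0.0224 0.0796] rows 1.3778757229775722 pos [ 0.4753 -0.0726  0.1288] yaw -7.2886107337333925 tilt -13.76 0.050402292093914454 31.65
```

```bash
python3 -m jog '[[0,0,0,0,0.0112,0.03,40],[0,0,0,0,0.0112,0.025,40],[0,0,0,0,0,0.014,40],[0,0,0,0,0,0.0105,40],[0,0,0,0,0,0,40],[0,0,0,0,0,0,40],[0,0,0,0,0,0,40]]'|head -4
python3 -m jog '[[0,0,0,0,0,0,70],[0,0,0,0,0,0,70],[0,0,0,0,0,0,70],[0,0,0,0,0,0,70],[0,0,0,0,0,-0.015,70],[0,0,0,0,0,-0.02,70],[0,0,0,0,0,-0.03,70],[0,0,0,0,0,-0.05,70],[0,0,0,0,0,-0.05,70],[0,0,0,0,0,-0.05,70]]'
python3 -m jog '[[0,0,0,0.05,-0.03,0,70],[0,0,0,0.05,-0.03,0,70],[0,0,0,0.05,-0.03,0,70],[0,0,0,0.05,-0.03,0,70],[0,0,0,0,0,0,70]]'|head -1
python3 - <<'E'
from chk import *
d=snap('top','t11'); s=snap('scene','s11')
a=cv2.resize(d['pixels'][150:260,340:510,::-1],(800,518),interpolation=cv2.INTER_CUBIC); cv2.imwrite('pics/t11c.png',a)
for y,r in((.132,.026),(.044,.023),(-.044,.022),(-.132,.02)):
    p=proj(d,S([.055-.728*r,y,.016+1.212*r]))[0]; print((p-[340,150])*4.706)
E
```

```text
time_s: 32.52
position: [0.4777, -0.0731, 0.0455]
tool_rot: [[0.128, 0.963, -0.238], [0.992, -0.125, 0.031], [-0.0, -0.24, -0.971]]
ft_force: [-0.4, -0.2, -1.2]
time_s: 33.78
position: [0.5287, -0.0795, 0.2551]
tool_rot: [[0.129, 0.962, -0.24], [0.992, -0.125, 0.031], [0.0, -0.242, -0.97]]
ft_force: [0.8, -0.5, -0.5]
grip_width: 0.0595
gripper_force: 0.0
time_s: 34.4
[160.20041079 174.86375623]
[321.61275252 187.68775194]
[483.33824788 202.53926749]
[644.47071749 216.33964296]
```

View pics/t11c.png

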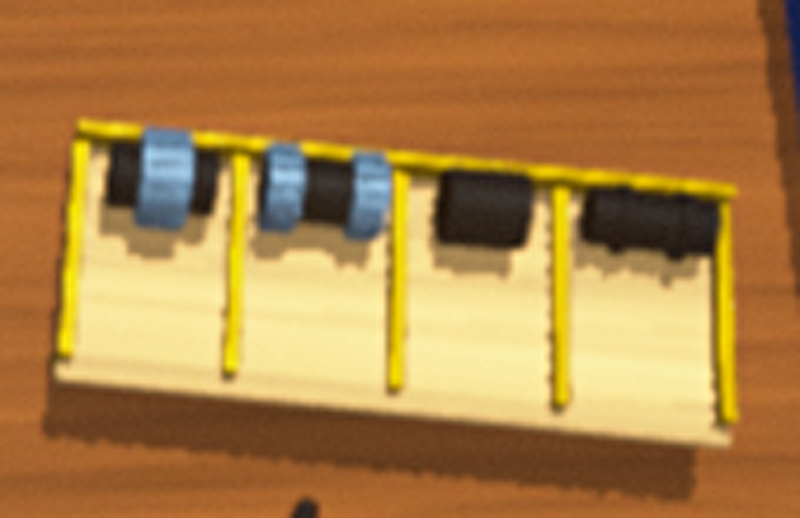

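The top view shows, left to right, union (162,180), coupling (325,192), sleeve (484,208) and nipple (650,220). Each lies against the lip in its own lane, and the robot is clear.

```bash
python3 -m jog '[[0,0,0,0,0,0,70],[0,0,0,0,0,0,70]]'|head -1; python3 -c "
from rig import job; print(job.close_job())"
```

```text
time_s: 34.75
the job is handed in; nothing more can be done
None
```

The job is handed in at 34.75 s: left to right from the robot, the stand holds union, coupling, sleeve and nipple (the rack's reverse order), one to a lane, each at rest against the bottom lip.

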